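# Weigh the sugar jar on the two-pan balance

## Task

Weigh the jar of sugar, which already stands in one pan of the kitchen balance: gently set steel knob weights upright in the empty pan, choosing them so that the beam comes level and the pointer settles wholly within the broad black mark. Any weight that is not needed stays standing on the worktop; do not touch the jar, and leave the glass and the timer where they are.

Things in the scene. Friction and masses are not known exactly. Their poses are not given: they have to be found in the camera images.
- beam (a joint): tilt of the balance's beam in rad: 0 is level, positive when the jar's pan is low and the weights pan high; stops at -0.22 and +0.22. The tilt grows in proportion to the difference of the loads in the two pans: 0.069 rad for each 100 g, so about 320 g reaches the stop. The beam swings freely with a damped motion and settles within about 1 s
- weights_pan_floor (a point): centre of the inner floor of the empty pan, the one for the weights: a round steel dish with a flat floor 148 mm across inside, rim 7 mm above the floor and 160 mm across outside. z up. The pan stays level as it rises and sinks; its floor is 96 mm above the worktop with the beam level and 122 mm at the upper stop. It sinks by about 8 mm for each 100 g once the beam is off its stop
- jar_pan_floor (a point): centre of the inner floor of the other, equal pan, 240 mm from the weights pan's centre across the balance's post; the jar stands in it
- pointer_mark (a point): centre of the broad black level mark (10 mm wide, 22 mm high) on the white upright plate in the middle of the balance, 140 mm above the worktop. The thin pointer that stands up from the beam in front of the plate is at the middle of the mark when the beam is level and wholly inside the mark up to about 0.043 rad either way. The plate is 66 mm wide, its top 154 mm above the worktop. The balance is heavy and fixed; its dark foot is 110 x 170 mm
- jar_centre (a point): glass sugar jar with a red lid, 78 mm in diameter, 154 mm high, standing in its pan; the point is half-way up on its axis; its lid is about 0.23 m above the worktop at the start and rises as the beam levels. Its weight is unknown, between 370 and 540 g
- weight_large_centre (a point): the large knob weight, bare steel, 300 g: an upright round body 58 mm across and 50 mm high, above it a thin 18 mm stem and a round knob 26 mm across whose level part spans 72 to 92 mm above the weight's foot; 95 mm high in all. The point is on its axis, half-way up (47.5 mm above its foot); z is up along its axis. It is picked by the knob (the same knob on all three weights)
- weight_medium_centre (a point): the medium knob weight, bare steel, 200 g: an upright round body 50 mm across and 42 mm high, above it a thin 18 mm stem and a round knob 26 mm across whose level part spans 64 to 84 mm above the weight's foot; 87 mm high in all. The point is on its axis, half-way up (43.5 mm above its foot); z is up along its axis. It is picked by the knob (the same knob on all three weights)
- weight_small_centre (a point): the small knob weight, bare steel, 100 g: an upright round body 42 mm across and 32 mm high, above it a thin 18 mm stem and a round knob 26 mm across whose level part spans 54 to 74 mm above the weight's foot; 77 mm high in all. The point is on its axis, half-way up (38.5 mm above its foot); z is up along its axis. It is picked by the knob (the same knob on all three weights)
- water_glass: clear drinking glass, 81 mm across, 92 mm high, bystander behind the work; origin under its foot
- timer: kitchen timer, 66 mm across, 43 mm high, bystander nearer the robot; origin under its foot
Not all that is in view belongs to the job. Leave any yellow look-alike of the part that bears weight_medium_centre alone.

How it is judged:
By the outcome, as a careful person would: the job done as asked, in the order asked, and still so for the second after the job is handed in, with the robot touching nothing.
It also fails if it takes over 64 s, if anything falls off the work surface, if the arm or the gripper's body presses on something with over 40 N, if the wrist force passes 120 N, or if a joint passes its speed limit or range.

## Robot

A 7-joint arm with a two-finger parallel gripper is mounted at the origin on a cart in front of the work surface, level with it; the furniture and walls round the work are solid. World frame = base frame: x ahead of the robot, y to its left, z up, the work surface at z = 0. Lengths are in mm, angles in degrees, forces in N, time in s.
With the tool pointing down it reaches from about 400 to 850 mm from the base axis. Payload 4.5 kg.
Tool frame: the origin (TCP) lies between the finger pads; the fingertips stand 8 mm ahead of it and the grasp point (between the pads) lies 11 mm behind it (r.tip_reach is the z of the fingertips in the tool frame, in mm); z points along the fingers, y is the line along which they close (so a half turn about z gives the same grasp; the last joint's range is limited). The gripper opens to 85 mm and grips with 20 to 120 N. Pads are 22 mm wide; open, the fingers measure 114 mm over their backs; the gripper's body (76 mm by 85 mm) begins 54 mm behind the grasp point. The pads swing forward as they close: fully open they stand 13 mm farther back than shut.
Start: joints at [-62.693, 39.483, -11.15, 89.685, 9.013, 51.709, -12.324], TCP at [267.779, 564.755, 239.317] pointing down, gripper open.
Joint ranges: [-172.22, 172.22], [-26.19, 119.32], [-84.43, 86.54], [7.71, 146.69], [-57.33, 237.33], [2.42, 119.75], [-152.13, 152.13]. Speed limits (degrees/s): [147.25, 147.25, 180, 180, 180, 180, 180].

## Interface

Orientations are given as a 3x3 rotation matrix whose columns are the frame's x, y, z axes.
In Python, from workcell import status, viewer, order, r gives the robot as it stands.
- The arm moves only by the tool apply_moves, never from a script. Its argument "deltas" is a list of rows, each an object with "slide": the shift along the tool's x, y, z normalised to -1 to 1, where 1 is 25 mm, a list of three; "turn": the turn, a rotation vector about the tool's x, y, z normalised to -1 to 1, where 1 is 45 degrees, a list of three; "gripper": the opening, from 0 (shut) to 1 (fully open). A call has 1 to 5 rows; each row shifts and turns the commanded pose from where the row before left it, along the tool's axes as they then stand; what a row does not reach is not made up. A row lasts 1/12 s, in which the tool goes at most 41.7 mm and 7.16 degrees, less where a joint would pass 70% of its speed; a pose out of reach is approached as far as the arm can. A call with a number of a shift or a turn outside -1 to 1 is refused whole. A call with a gripper value outside its range is refused whole. The fingers move at their own pace and stop on an object; "squeeze" is the grip in N (left out, the last holds). Time passes only in rows, so rows that do not move let the fingers close. It gives the time, the measured TCP pose, the force, the opening and the grip force at its end, in the units of the state.
- status.get_obs(): the state, without advancing time (a new reading comes with each control period).
- viewer.camera(name): name is "scene" or "top" or "wrist"; returns a dict with "image" (420x560x3 uint8, red, green, blue), "fx", "fy", "cx", "cy" (pixels), "rvec" (rotation vector, rad) and "tvec" (3), from world to camera coordinates, as OpenCV has them; the wrist camera has in their place "hand_eye" (4x4, takes a point from camera to tool coordinates, whose origin is the TCP and whose axes are the flange's). Camera axes: x right, y down, z forward; pixel columns grow to the right and rows downward; lengths in mm; the calibration is good to about 2 mm. A picture is of the moment at which its call begins: read the wrist's pose just before it. There is no depth.
- order.sign_off(): hands the job in; it is judged then, once.
The state is a dict: "time": time; "joint_pos": joint angles; "joint_velocities": joint speeds; "joint_torque": joint torques, N m; "ee_pos": TCP position; "tool_rot": TCP orientation; "contact_force": force on the tool from outside, world axes, zero at the start; "ft_torque": the same for the moment, N m; "grip_width": opening from 0.0 (shut) to 1.0 (fully open); "grasp_force": force on a finger pad.
Only numpy, scipy, OpenCV 4.12 (cv2) and the standard library are available. Lean on these libraries where they do the work, as an engineer would, in place of code of your own. Each camera call takes 0.05 s, during which the arm holds its last target. There are 200 camera calls.

## Working session

There is one attempt and no reset: what is moved stays moved. The work goes in short steps, Python scripts to look and compute and a tool call to move; the robot and the scene stay as the last step left them, time stands still between calls to the robot, and variables do not carry over. Pictures are saved under pics/ and viewed, at most 10 in all, crops included, and the job is handed in when it is done.

Besides the shell and the picture viewer there is one more tool, called after "Emit:" as a command line: name --argument value ..., lists and objects as JSON in quotes. apply_moves: Moves the arm, as the interface text tells. Scaled input: -1 to 1 covers 25 mm each way for a shift and 45 degrees each way for a turn. Its arguments: {"type":"object","properties":{"deltas":{"type":"array","items":{"type":"object","properties":{"slide":{"type":"array","items":{"type":"number"}},"turn":{"type":"array","items":{"type":"number"}},"gripper":{"type":"number"}}}},"squeeze":{"type":"number"}},"required":["deltas"]}

```bash
ls; mkdir -p pics; python3 - <<'E'
from workcell import status, viewer, order, r
import cv2,numpy as np
s=status.get_obs(); print(s['time'],s['ee_pos'],s['tool_rot'],s['grip_width'],r.tip_reach)
for n in('scene','top'):
    c=viewer.camera(n); cv2.imwrite(f'pics/{n}0.png',c['image'][:,:,::-1]); print({k:c[k] for k in c if k!='image'})
E
```

```text
pics
0.0 [267.55957529 564.09188373 238.45732541] [[-9.03593723e-01  4.28389880e-01 -7.02853584e-04]
 [ 4.28390435e-01  9.03591932e-01 -1.80441175e-03]
 [-1.37898903e-04 -1.93155088e-03 -9.99998125e-01]] 0.9979818231473833 8.0
{'fx': 509.9204655765879, 'fy': 509.9204655765879, 'cx': 274.743790104202, 'cy': 217.04282171159048, 'rvec': array([ 2.37821899, -0.57664317,  0.20537357]), 'tvec': array([-457.72933379,  350.08556283, 1003.84403074])}
{'fx': 450.74637679904845, 'fy': 450.74637679904845, 'cx': 281.9975365975029, 'cy': 207.2262807021738, 'rvec': array([ 2.18991387, -2.22422472,  0.07424853]), 'tvec': array([  96.35212778,  566.78192526, 1365.29661995])}
```

View pics/scene0.png

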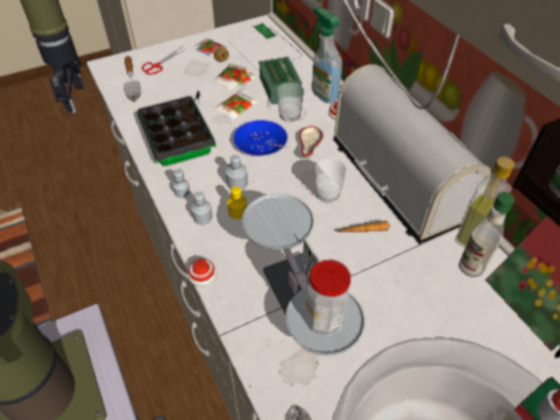

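View pics/top0.png

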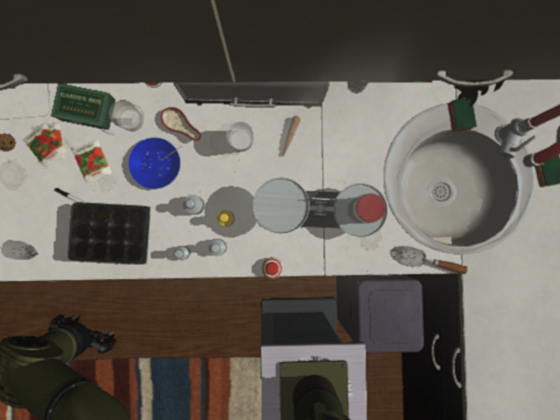

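The scene shows three steel weights, with knobs near (236,160), (180,175) and (201,198), and the yellow look-alike at (236,195). The empty pan is at (278,220) and the jar at (328,295). In the top view the steel knobs are near (191,203), (181,253) and (217,246), and the empty pan is at (280,205). I'll zoom in on both views.

```bash
python3 - <<'E'
import cv2,numpy as np
a=cv2.imread('pics/scene0.png')[145:255,160:320]; b=cv2.imread('pics/top0.png')[170:270,160:320]
f=lambda im:cv2.resize(im,None,fx=5,fy=5,interpolation=cv2.INTER_CUBIC)[:, :800]
A=f(a);B=f(b)
def grid(I,x0,y0):
    for k in range(0,160,20): cv2.putText(I,str(x0+k),(k*5,10),0,.35,(0,0,255)); cv2.line(I,(k*5,0),(k*5,I.shape[0]),(0,0,255),1)
    for k in range(0,I.shape[0]//5,20): cv2.putText(I,str(y0+k),(0,k*5+10),0,.35,(255,0,0)); cv2.line(I,(0,k*5),(800,k*5),(255,0,0),1)
grid(A,160,145);grid(B,160,170)
cv2.imwrite('pics/za.png',A);cv2.imwrite('pics/zb.png',B)
E
```

```text
(no output)
```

View pics/za.png

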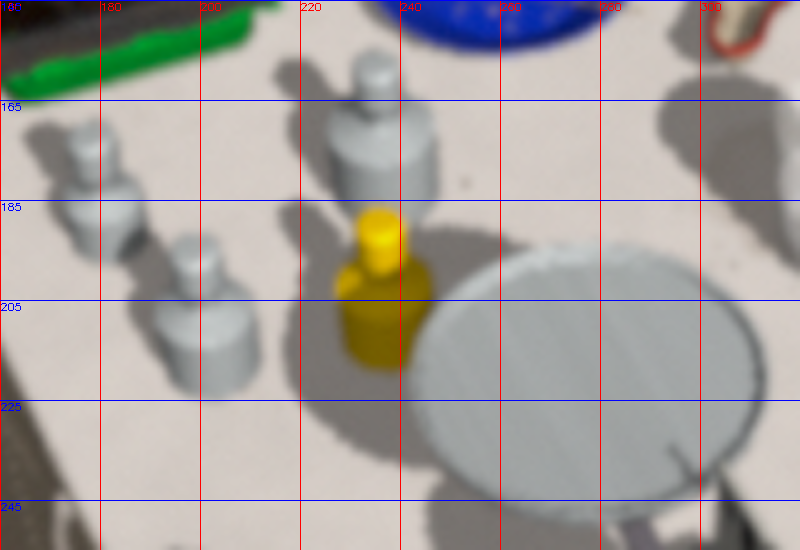

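View pics/zb.png

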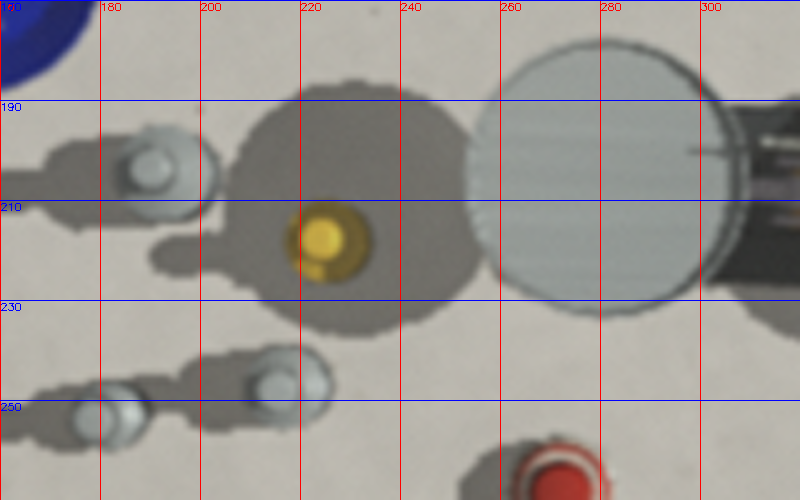

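The zoom shows these knob tops (pixels):

| Item | Scene | Top |
|---|---|---|
| Large knob | (235.4,157) | (190.4,203.6) |
| Small knob | (178.6,171) | (179,254) |
| Medium knob | (199,194) | (215.6,247.6) |
| Yellow look-alike | (236,190) | (224,217.5) |
| Pan rim centre | (277.8,221) | (280.4,205.6) |

I'll triangulate from these.

```bash
cat > h.py <<'E'
import cv2,numpy as np
from workcell import status,viewer,r
def ray_fixed(c,p):
    R=cv2.Rodrigues(np.array(c['rvec']))[0]; o=-R.T@c['tvec']
    d=R.T@[(p[0]-c['cx'])/c['fx'],(p[1]-c['cy'])/c['fy'],1]; return o,d/np.linalg.norm(d)
def tri(rays):
    A=sum(np.eye(3)-np.outer(d,d) for o,d in rays); b=sum((np.eye(3)-np.outer(d,d))@o for o,d in rays)
    x=np.linalg.solve(A,b); return x.round(1),[round(float(np.linalg.norm(np.cross(d,x-o))),1) for o,d in rays]
def atz(ray,z): o,d=ray; return (o+d*(z-o[2])/d[2]).round(1)
def toolmove(s,target):  # slide units, R held
    return (s['tool_rot'].T@(np.array(target)-s['ee_pos'])/25).round(3)
S=dict(fx=509.9204655765879,fy=509.9204655765879,cx=274.743790104202,cy=217.04282171159048,rvec=np.array([ 2.37821899,-0.57664317,0.20537357]),tvec=np.array([-457.72933379,350.08556283,1003.84403074]))
T=dict(fx=450.74637679904845,fy=450.74637679904845,cx=281.9975365975029,cy=207.2262807021738,rvec=np.array([ 2.18991387,-2.22422472,0.07424853]),tvec=np.array([96.35212778,566.78192526,1365.29661995]))
E
python3 - <<'E'
from h import *
for n,a,b,z in [('L',(235.4,157),(190.4,203.6),95),('S',(178.6,171),(179,254),77),('M',(199,194),(215.6,247.6),87),('Y',(236,190),(224,217.5),87),('pan',(277.8,221),(280.4,205.6),127),('jarlid',(329,276),(370,207.5),235)]:
    ra,rb=ray_fixed(S,a),ray_fixed(T,b); print(n,*tri([ra,rb]),atz(ra,z),atz(rb,z))
c=viewer.camera('wrist'); print({k:c[k] for k in c if k!='image'}); 
E
```

```text
L [580.  350.3  97.6] [1.6, 1.6] [582.4 352.3  95. ] [578.7 351.3  95. ]
S [436.7 386.8  80.7] [2.1, 2.1] [439.5 389.7  77. ] [434.5 388.3  77. ]
M [452.5 281.1  88.1] [0.9, 0.9] [453.6 281.8  87. ] [451.6 281.5  87. ]
Y [538.8 256.6  83.1] [1.2, 1.2] [538.5 252.7  87. ] [537.6 256.6  87. ]
pan [569.1  93.6 121.1] [1.5, 1.5] [568.2  88.7 127. ] [567.4  94.3 127. ]
jarlid [ 554.5 -137.7  220. ] [0.3, 0.3] [ 548.6 -145.9  235. ] [ 553.6 -134.3  235. ]
{'fx': 333.7853259311698, 'fy': 333.7853259311698, 'cx': 286.3583497840749, 'cy': 203.4690386066704, 'hand_eye': array([[-7.66914906e-04, -9.62299635e-01, -2.71990486e-01,
         6.85692877e+01],
       [ 9.99999657e-01, -8.22854637e-04,  9.16137665e-05,
        -3.54861764e-02],
       [-3.11968527e-04, -2.71990323e-01,  9.62299936e-01,
        -1.33425032e+02],
       [ 0.00000000e+00,  0.00000000e+00,  0.00000000e+00,
         1.00000000e+00]])}
```

Emit:
apply_moves --deltas '[{"slide": [-1, -0.157, 0], "gripper": 0.6}, {"slide": [-1, -0.157, 0], "gripper": 0.6}, {"slide": [-1, -0.157, 0], "gripper": 0.6}, {"slide": [-1, -0.157, 0], "gripper": 0.6}, {"slide": [-1, -0.157, 0], "gripper": 0.6}]' --squeeze 40

```text
$.deltas[0]: bad value
```

Emit:
apply_moves --deltas '[{"slide": [-1, -0.157, 0], "gripper": 0.6}, {"slide": [-1, -0.157, 0], "gripper": 0.6}, {"slide": [-1, -0.157, 0], "gripper": 0.6}, {"slide": [-1, -0.157, 0], "gripper": 0.6}, {"slide": [0, 0, 0], "gripper": 0.6}]'

```text
$.deltas[0]: bad value
```

Emit:
apply_moves --deltas '[{"slide": [-1.0, -0.157, 0.0], "turn": [0.0, 0.0, 0.0], "gripper": 0.6}, {"slide": [-1.0, -0.157, 0.0], "turn": [0.0, 0.0, 0.0], "gripper": 0.6}, {"slide": [-1.0, -0.157, 0.0], "turn": [0.0, 0.0, 0.0], "gripper": 0.6}, {"slide": [-1.0, -0.157, 0.0], "turn": [0.0, 0.0, 0.0], "gripper": 0.6}, {"slide": [-1.0, -0.157, 0.0], "turn": [0.0, 0.0, 0.0], "gripper": 0.6}]' --squeeze 40

```text
time: 0.57
ee_pos: [373.1, 492.5, 239.0]
tool_rot: [[-0.904, 0.428, -0.0], [0.428, 0.904, -0.001], [-0.0, -0.001, -1.0]]
contact_force: [0.5, -0.4, 0.3]
grip_width: 0.599
grasp_force: 0.0
```

Emit:
apply_moves --deltas '[{"slide": [-1.0, -0.157, 0.0], "turn": [0.0, 0.0, 0.0], "gripper": 0.6}, {"slide": [-1.0, -0.157, 0.0], "turn": [0.0, 0.0, 0.0], "gripper": 0.6}, {"slide": [-1.0, -0.157, 0.0], "turn": [0.0, 0.0, 0.0], "gripper": 0.6}, {"slide": [-1.0, -0.157, 0.0], "turn": [0.0, 0.0, 0.0], "gripper": 0.6}, {"slide": [-1.0, -0.157, 0.0], "turn": [0.0, 0.0, 0.0], "gripper": 0.6}]'

```text
time: 0.98
ee_pos: [477.6, 421.1, 239.0]
tool_rot: [[-0.904, 0.428, -0.001], [0.428, 0.904, -0.001], [0.0, -0.001, -1.0]]
contact_force: [1.0, 0.6, -0.7]
grip_width: 0.599
grasp_force: 0.0
```

Emit:
apply_moves --deltas '[{"slide": [-1.0, -0.157, 0.0], "turn": [0.0, 0.0, 0.0], "gripper": 0.6}, {"slide": [-1.0, -0.157, 0.0], "turn": [0.0, 0.0, 0.0], "gripper": 0.6}, {"slide": [0.0, 0.0, 0.0], "turn": [0.0, 0.0, 0.0], "gripper": 0.6}, {"slide": [0.0, 0.0, 0.0], "turn": [0.0, 0.0, 0.0], "gripper": 0.6}]'

```text
time: 1.32
ee_pos: [520.3, 391.6, 238.7]
tool_rot: [[-0.902, 0.432, 0.0], [0.432, 0.902, -0.001], [-0.001, -0.001, -1.0]]
contact_force: [-0.9, -0.5, 0.2]
grip_width: 0.598
grasp_force: 0.0
```

```bash
cat >> h.py <<'E'
def shot(name):
    s=status.get_obs(); c=viewer.camera('wrist'); cv2.imwrite(f'pics/{name}.png',c['image'][:,:,::-1])
    print(s['time'],s['ee_pos'].round(1)); np.savez(f'pics/{name}.npz',R=s['tool_rot'],p=s['ee_pos'])
W=dict(fx=333.7853259311698,cx=286.3583497840749,cy=203.4690386066704)
H=np.array([[-7.66914906e-04,-9.62299635e-01,-2.71990486e-01,68.5692877],[9.99999657e-01,-8.22854637e-04,9.16137665e-05,-0.0354861764],[-3.11968527e-04,-2.71990323e-01,9.62299936e-01,-133.425032]])
def ray_w(name,p):
    k=np.load(f'pics/{name}.npz'); d=k['R']@(H[:,:3]@[(p[0]-W['cx'])/W['fx'],(p[1]-W['cy'])/W['fx'],1])
    return k['R']@H[:,3]+k['p'],d/np.linalg.norm(d)
E
python3 -c "
from h import *
shot('w1')"
```

```text
1.3167 [520.3 391.6 238.7]
```

View pics/w1.png

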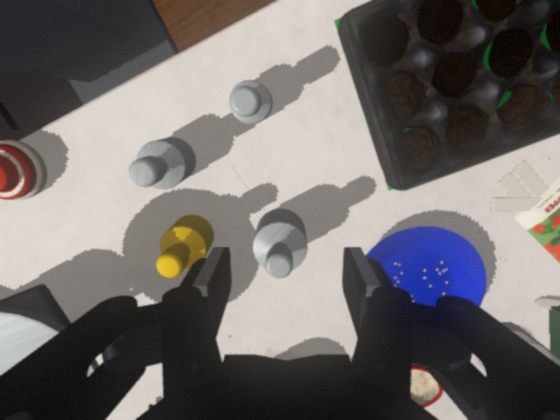

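The wrist view shows all three weights, with knob tops at L (278,264), M (145,171) and S (245,100). The yellow one is at (170,264).

```bash
python3 - <<'E'
from h import *
s=status.get_obs()
for n,w,a,b,z in [('L',(278,264),(235.4,157),(190.4,203.6),95),('S',(245,99),(178.6,171),(179,254),77),('M',(145,171),(199,194),(215.6,247.6),87)]:
    ra,rb,rw=ray_fixed(S,a),ray_fixed(T,b),ray_w('w1',w); print(n,atz(rw,z),*tri([ra,rb,rw]),*tri([rb,rw]))
print(toolmove(s,[580,350,70]))
E
```

```text
L [577.4 355.5  95. ] [580.2 353.4  92.5] [3.0, 2.1, 2.1] [579.8 353.3  87.8] [0.9, 0.9]
S [436.  393.1  77. ] [436.6 390.7  75.8] [3.0, 3.1, 2.4] [434.2 391.6  60.9] [0.5, 0.5]
M [452.  288.6  87. ] [452.6 284.4  82.4] [2.2, 2.6, 2.0] [451.4 283.1  75.1] [0.3, 0.3]
[-2.969 -0.505  6.751]
```

Emit:
apply_moves --deltas '[{"slide": [-0.7, -0.09, 0.5], "turn": [0.0, 0.0, 0.0], "gripper": 0.6}, {"slide": [-0.7, -0.09, 0.8], "turn": [0.0, 0.0, 0.0], "gripper": 0.6}, {"slide": [-0.7, -0.09, 0.8], "turn": [0.0, 0.0, 0.0], "gripper": 0.6}, {"slide": [-0.7, -0.1, 0.8], "turn": [0.0, 0.0, 0.0], "gripper": 0.6}, {"slide": [0.0, 0.0, 0.8], "turn": [0.0, 0.0, 0.0], "gripper": 0.6}]'

```text
time: 1.78
ee_pos: [581.4, 351.9, 145.2]
tool_rot: [[-0.902, 0.432, 0.003], [0.432, 0.902, -0.003], [-0.004, -0.001, -1.0]]
contact_force: [1.1, -1.2, 0.3]
grip_width: 0.603
grasp_force: 0.0
```

Emit:
apply_moves --deltas '[{"slide": [0.0, 0.0, 0.9], "turn": [0.0, 0.0, 0.0], "gripper": 0.6}, {"slide": [0.0, 0.0, 0.9], "turn": [0.0, 0.0, 0.0], "gripper": 0.6}, {"slide": [0.0, 0.0, 0.7], "turn": [0.0, 0.0, 0.0], "gripper": 0.6}, {"slide": [0.0, 0.0, 0.5], "turn": [0.0, 0.0, 0.0], "gripper": 0.6}, {"slide": [0.0, 0.0, 0.0], "turn": [0.0, 0.0, 0.0], "gripper": 0.6}]'

```text
time: 2.2
ee_pos: [575.5, 354.7, 68.5]
tool_rot: [[-0.904, 0.427, -0.005], [0.427, 0.904, -0.003], [0.003, -0.005, -1.0]]
contact_force: [0.1, 0.1, 0.5]
grip_width: 0.595
grasp_force: 0.0
```

Emit:
apply_moves --deltas '[{"slide": [0.0, 0.0, 0.0], "turn": [0.0, 0.0, 0.0], "gripper": 0.5}, {"slide": [0.0, 0.0, 0.0], "turn": [0.0, 0.0, 0.0], "gripper": 0.4}, {"slide": [0.0, 0.0, 0.0], "turn": [0.0, 0.0, 0.0], "gripper": 0.3}, {"slide": [0.0, 0.0, 0.0], "turn": [0.0, 0.0, 0.0], "gripper": 0.2}, {"slide": [0.0, 0.0, 0.0], "turn": [0.0, 0.0, 0.0], "gripper": 0.1}]'

```text
time: 2.62
ee_pos: [578.6, 355.7, 73.4]
tool_rot: [[-0.903, 0.429, 0.002], [0.429, 0.903, 0.001], [-0.001, 0.002, -1.0]]
contact_force: [-1.2, -1.7, 5.7]
grip_width: 0.291
grasp_force: 39.5
```

Emit:
apply_moves --deltas '[{"slide": [0.0, 0.0, -0.4], "turn": [0.0, 0.0, 0.0], "gripper": 0.1}, {"slide": [0.0, 0.0, -0.9], "turn": [0.0, 0.0, 0.0], "gripper": 0.1}, {"slide": [0.0, 0.0, -0.9], "turn": [0.0, 0.0, 0.0], "gripper": 0.1}, {"slide": [0.0, 0.0, -0.9], "turn": [0.0, 0.0, 0.0], "gripper": 0.1}, {"slide": [0.0, 0.0, -0.9], "turn": [0.0, 0.0, 0.0], "gripper": 0.1}]'

```text
time: 3.03
ee_pos: [577.6, 355.0, 172.9]
tool_rot: [[-0.904, 0.428, -0.001], [0.428, 0.904, -0.0], [0.001, -0.001, -1.0]]
contact_force: [-0.3, 0.1, -2.6]
grip_width: 0.291
grasp_force: 39.6
```

Emit:
apply_moves --deltas '[{"slide": [0.0, 0.0, -0.9], "turn": [0.0, 0.0, 0.0], "gripper": 0.1}, {"slide": [-0.2, -0.4, -0.9], "turn": [0.0, 0.0, 0.0], "gripper": 0.1}, {"slide": [-0.4, -0.7, -0.8], "turn": [0.0, 0.0, 0.0], "gripper": 0.1}, {"slide": [-0.5, -0.9, 0.0], "turn": [0.0, 0.0, 0.0], "gripper": 0.1}, {"slide": [-0.5, -0.9, 0.0], "turn": [0.0, 0.0, 0.0], "gripper": 0.1}]'

```text
time: 3.45
ee_pos: [583.4, 272.9, 238.8]
tool_rot: [[-0.904, 0.427, 0.003], [0.427, 0.904, 0.002], [-0.002, 0.003, -1.0]]
contact_force: [-0.1, -0.6, -3.0]
grip_width: 0.293
grasp_force: 39.8
```

Emit:
apply_moves --deltas '[{"slide": [-0.5, -0.9, 0.0], "turn": [0.0, 0.0, 0.0], "gripper": 0.1}, {"slide": [-0.5, -0.9, 0.0], "turn": [0.0, 0.0, 0.0], "gripper": 0.1}, {"slide": [-0.5, -0.9, 0.0], "turn": [0.0, 0.0, 0.0], "gripper": 0.1}, {"slide": [-0.5, -0.9, 0.0], "turn": [0.0, 0.0, 0.0], "gripper": 0.1}, {"slide": [-0.5, -0.9, 0.0], "turn": [0.0, 0.0, 0.0], "gripper": 0.1}]'

```text
time: 3.87
ee_pos: [590.8, 142.8, 237.0]
tool_rot: [[-0.904, 0.428, -0.0], [0.428, 0.904, -0.0], [0.0, -0.0, -1.0]]
contact_force: [0.8, -1.2, -2.9]
grip_width: 0.288
grasp_force: 39.8
```

Emit:
apply_moves --deltas '[{"slide": [-0.5, -0.9, 0.0], "turn": [0.0, 0.0, 0.0], "gripper": 0.1}, {"slide": [-0.5, -0.7, 0.0], "turn": [0.0, 0.0, 0.0], "gripper": 0.1}, {"slide": [-0.3, -0.4, 0.0], "turn": [0.0, 0.0, 0.0], "gripper": 0.1}, {"slide": [0.0, 0.0, 0.0], "turn": [0.0, 0.0, 0.0], "gripper": 0.1}, {"slide": [0.0, 0.0, 0.0], "turn": [0.0, 0.0, 0.0], "gripper": 0.1}]'

```text
time: 4.28
ee_pos: [599.2, 85.3, 236.9]
tool_rot: [[-0.903, 0.429, -0.0], [0.429, 0.903, 0.001], [0.0, 0.001, -1.0]]
contact_force: [-0.5, 0.7, -4.0]
grip_width: 0.291
grasp_force: 39.8
```

```bash
python3 - <<'E'
from h import *
s=status.get_obs(); print(s['time'],s['ee_pos'].round(1),s['contact_force'].round(2),s['joint_pos'].round(0),toolmove(s,[599,79.5,196]))
shot('w2'); cv2.imwrite('pics/scene2.png',viewer.camera('scene')['image'][:,:,::-1])
a=cv2.imread('pics/w2.png'); b=cv2.imread('pics/scene2.png')[150:350,200:400]
b=cv2.resize(b,(420,420),interpolation=cv2.INTER_CUBIC); o=np.hstack([a,b]); cv2.imwrite('pics/v2.png',cv2.resize(o,(800,343)))
E
```

```text
4.2833 [599.2  85.3 236.9] [-0.54  0.75 -4.01] [ -4.  38. -15.  93.  12.  50.  41.] [-0.092 -0.215  1.636]
4.2833 [599.2  85.3 236.9]
```

View pics/v2.png

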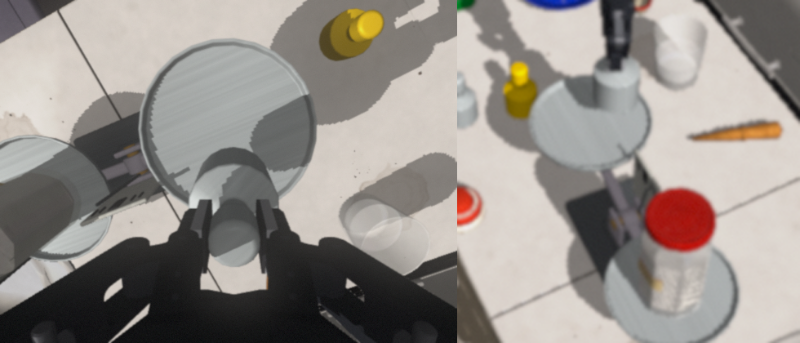

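In the wrist view the pan rim runs from x 140 to 316 and y 39 to about 208, so its centre is near (228,124), which is (279,152) in the full picture. The weight hangs upright over the pan's far side, and the scene view agrees.

```bash
python3 - <<'E'
from h import *
k=980/800
for q in [(228,123),(140,130),(316,125),(228,39)]: print(atz(ray_w('w2',(q[0]*k,q[1]*k)),128))
E
```

```text
[561.2  97.9 128. ]
[533.1  24.4 128. ]
[596.3 167.5 128. ]
[499.8 127.6 128. ]
```

Emit:
apply_moves --deltas '[{"slide": [0.0, -0.15, 0.3], "turn": [0.0, 0.0, 0.0], "gripper": 0.1}, {"slide": [0.0, 0.0, 0.4], "turn": [0.0, 0.0, 0.0], "gripper": 0.1}, {"slide": [0.0, 0.0, 0.4], "turn": [0.0, 0.0, 0.0], "gripper": 0.1}, {"slide": [0.0, 0.0, 0.3], "turn": [0.0, 0.0, 0.0], "gripper": 0.1}, {"slide": [0.0, 0.0, 0.0], "turn": [0.0, 0.0, 0.0], "gripper": 0.1}]'

```text
time: 4.8
ee_pos: [596.0, 81.7, 199.2]
tool_rot: [[-0.904, 0.428, -0.005], [0.428, 0.904, -0.001], [0.004, -0.003, -1.0]]
contact_force: [-0.6, -0.7, -3.0]
grip_width: 0.292
grasp_force: 39.7
```

Emit:
apply_moves --deltas '[{"slide": [0.0, 0.0, 0.04], "turn": [0.0, 0.0, 0.0], "gripper": 0.1}, {"slide": [0.0, 0.0, 0.04], "turn": [0.0, 0.0, 0.0], "gripper": 0.1}, {"slide": [0.0, 0.0, 0.04], "turn": [0.0, 0.0, 0.0], "gripper": 0.1}, {"slide": [0.0, 0.0, 0.04], "turn": [0.0, 0.0, 0.0], "gripper": 0.1}, {"slide": [0.0, 0.0, 0.0], "turn": [0.0, 0.0, 0.0], "gripper": 0.1}]'

```text
time: 5.22
ee_pos: [597.7, 81.7, 197.9]
tool_rot: [[-0.904, 0.429, 0.0], [0.429, 0.904, 0.0], [-0.0, 0.0, -1.0]]
contact_force: [-0.4, -0.2, -2.0]
grip_width: 0.287
grasp_force: 39.7
```

Emit:
apply_moves --deltas '[{"slide": [0.0, 0.0, 0.04], "turn": [0.0, 0.0, 0.0], "gripper": 0.1}, {"slide": [0.0, 0.0, 0.04], "turn": [0.0, 0.0, 0.0], "gripper": 0.1}, {"slide": [0.0, 0.0, 0.0], "turn": [0.0, 0.0, 0.0], "gripper": 0.1}]'

```text
time: 5.47
ee_pos: [597.6, 81.7, 195.7]
tool_rot: [[-0.904, 0.428, 0.0], [0.428, 0.904, 0.0], [0.0, 0.0, -1.0]]
contact_force: [0.6, 0.1, -2.9]
grip_width: 0.289
grasp_force: 39.8
```

Emit:
apply_moves --deltas '[{"slide": [0.0, 0.0, 0.04], "turn": [0.0, 0.0, 0.0], "gripper": 0.1}, {"slide": [0.0, 0.0, 0.04], "turn": [0.0, 0.0, 0.0], "gripper": 0.1}, {"slide": [0.0, 0.0, 0.0], "turn": [0.0, 0.0, 0.0], "gripper": 0.1}]'

```text
time: 5.72
ee_pos: [597.7, 82.0, 193.8]
tool_rot: [[-0.904, 0.428, 0.0], [0.428, 0.904, 0.0], [-0.0, 0.001, -1.0]]
contact_force: [0.0, 0.1, -1.1]
grip_width: 0.291
grasp_force: 39.9
```

Emit:
apply_moves --deltas '[{"slide": [0.0, 0.0, 0.04], "turn": [0.0, 0.0, 0.0], "gripper": 0.1}, {"slide": [0.0, 0.0, 0.04], "turn": [0.0, 0.0, 0.0], "gripper": 0.1}, {"slide": [0.0, 0.0, 0.0], "turn": [0.0, 0.0, 0.0], "gripper": 0.1}]'

```text
time: 5.97
ee_pos: [597.7, 82.2, 191.7]
tool_rot: [[-0.904, 0.428, 0.0], [0.428, 0.904, 0.001], [0.0, 0.001, -1.0]]
contact_force: [-0.4, 1.2, -1.0]
grip_width: 0.289
grasp_force: 39.9
```

Emit:
apply_moves --deltas '[{"slide": [0.0, 0.0, 0.04], "turn": [0.0, 0.0, 0.0], "gripper": 0.1}, {"slide": [0.0, 0.0, 0.04], "turn": [0.0, 0.0, 0.0], "gripper": 0.1}, {"slide": [0.0, 0.0, 0.0], "turn": [0.0, 0.0, 0.0], "gripper": 0.1}]'

```text
time: 6.22
ee_pos: [597.7, 82.1, 189.7]
tool_rot: [[-0.904, 0.428, 0.0], [0.428, 0.904, 0.001], [0.0, 0.001, -1.0]]
contact_force: [0.6, 0.8, -0.9]
grip_width: 0.288
grasp_force: 39.9
```

Emit:
apply_moves --deltas '[{"slide": [0.0, 0.0, 0.04], "turn": [0.0, 0.0, 0.0], "gripper": 0.1}, {"slide": [0.0, 0.0, 0.04], "turn": [0.0, 0.0, 0.0], "gripper": 0.1}, {"slide": [0.0, 0.0, 0.0], "turn": [0.0, 0.0, 0.0], "gripper": 0.1}]'

```text
time: 6.47
ee_pos: [597.7, 81.9, 187.6]
tool_rot: [[-0.904, 0.428, 0.0], [0.428, 0.904, 0.0], [-0.0, 0.0, -1.0]]
contact_force: [-0.1, 1.7, -0.4]
grip_width: 0.289
grasp_force: 40.0
```

```bash
python3 - <<'E'
from h import *
for i in range(4):
    viewer.camera('scene'); s=status.get_obs(); print(s['ee_pos'][2].round(1),s['contact_force'].round(1))
E
```

```text
187.8 [ 0.8  1.9 -1. ]
187.8 [-0.4  1.5 -0.1]
187.8 [-0.3  2.  -0.1]
187.8 [-0.3  2.  -0.3]
```

Emit:
apply_moves --deltas '[{"slide": [0.0, 0.0, 0.03], "turn": [0.0, 0.0, 0.0], "gripper": 0.1}, {"slide": [0.0, 0.0, 0.0], "turn": [0.0, 0.0, 0.0], "gripper": 0.3}, {"slide": [0.0, 0.0, 0.0], "turn": [0.0, 0.0, 0.0], "gripper": 0.33}, {"slide": [0.0, 0.0, 0.0], "turn": [0.0, 0.0, 0.0], "gripper": 0.4}, {"slide": [0.0, 0.0, 0.0], "turn": [0.0, 0.0, 0.0], "gripper": 0.5}]'

```text
time: 7.08
ee_pos: [597.6, 81.0, 187.0]
tool_rot: [[-0.903, 0.429, -0.0], [0.429, 0.903, -0.001], [-0.0, -0.001, -1.0]]
contact_force: [-0.5, -0.3, -0.3]
grip_width: 0.498
grasp_force: 0.0
```

Emit:
apply_moves --deltas '[{"slide": [0.0, 0.0, -0.2], "turn": [0.0, 0.0, 0.0], "gripper": 0.5}, {"slide": [0.0, 0.0, -0.6], "turn": [0.0, 0.0, 0.0], "gripper": 0.5}, {"slide": [0.0, 0.0, -0.9], "turn": [0.0, 0.0, 0.0], "gripper": 0.5}, {"slide": [0.0, 0.0, -0.6], "turn": [0.0, 0.0, 0.0], "gripper": 0.5}, {"slide": [0.0, 0.0, 0.0], "turn": [0.0, 0.0, 0.0], "gripper": 0.5}]'

```text
time: 7.5
ee_pos: [599.8, 82.1, 248.2]
tool_rot: [[-0.903, 0.429, 0.007], [0.429, 0.903, 0.001], [-0.006, 0.004, -1.0]]
contact_force: [1.0, 0.3, 1.0]
grip_width: 0.502
grasp_force: 0.0
```

Emit:
apply_moves --deltas '[{"slide": [1.0, 0.8, 0.0], "turn": [0.0, 0.0, 0.0], "gripper": 0.6}, {"slide": [1.0, 0.8, 0.0], "turn": [0.0, 0.0, 0.0], "gripper": 0.6}, {"slide": [1.0, 0.8, 0.0], "turn": [0.0, 0.0, 0.0], "gripper": 0.6}, {"slide": [1.0, 0.8, 0.0], "turn": [0.0, 0.0, 0.0], "gripper": 0.6}, {"slide": [0.0, 0.0, 0.0], "turn": [0.0, 0.0, 0.0], "gripper": 0.6}]'

```text
time: 7.92
ee_pos: [537.2, 205.4, 244.5]
tool_rot: [[-0.908, 0.418, -0.003], [0.418, 0.908, 0.006], [0.005, 0.004, -1.0]]
contact_force: [-0.5, 2.2, 0.6]
grip_width: 0.601
grasp_force: 0.0
```

```bash
python3 - <<'E'
from h import *
shot('w3'); cv2.imwrite('pics/scene3.png',viewer.camera('scene')['image'][:,:,::-1]); cv2.imwrite('pics/top3.png',viewer.camera('top')['image'][:,:,::-1])
a=cv2.imread('pics/w3.png'); b=cv2.imread('pics/scene3.png')[180:280,230:330]; t=cv2.imread('pics/top3.png')[160:260,250:350]
z=lambda i:cv2.resize(i,(400,400),interpolation=cv2.INTER_CUBIC)
a=cv2.resize(a,(266,200)); o=np.zeros((600,800,3),np.uint8); o[:400]=np.hstack([z(b),z(t)]); o[400:,:266]=a; cv2.imwrite('pics/v3.png',o)
E
```

```text
7.9167 [537.2 205.4 244.5]
```

View pics/v3.png

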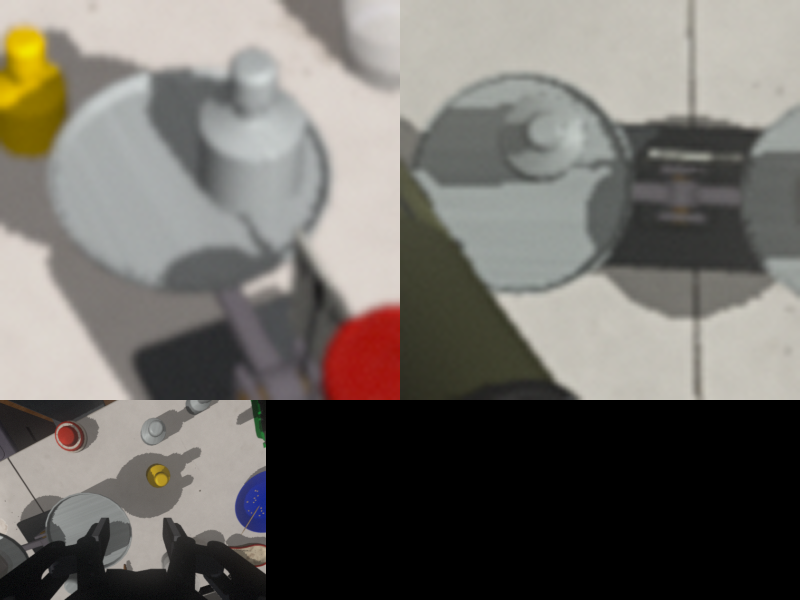

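The large weight stands upright on the far side of the pan, at crop (255,120) in the scene view and (550,135) in the top view. It became fully supported at a floor height of about 113.6 mm, and roughly 2 N was needed before the pan left its stop. Both put the jar at about 520 g, so the next weight is the medium one.

Emit:
apply_moves --deltas '[{"slide": [0.85, 0.27, 0.0], "turn": [0.0, 0.0, 0.0], "gripper": 0.6}, {"slide": [0.9, 0.28, 0.0], "turn": [0.0, 0.0, 0.0], "gripper": 0.6}, {"slide": [0.9, 0.28, 0.5], "turn": [0.0, 0.0, 0.0], "gripper": 0.6}, {"slide": [0.9, 0.28, 0.8], "turn": [0.0, 0.0, 0.0], "gripper": 0.6}, {"slide": [0.8, 0.28, 0.8], "turn": [0.0, 0.0, 0.0], "gripper": 0.6}]'

```text
time: 8.48
ee_pos: [458.7, 274.0, 191.9]
tool_rot: [[-0.902, 0.431, 0.002], [0.431, 0.902, 0.0], [-0.002, 0.001, -1.0]]
contact_force: [0.3, -0.2, -0.6]
grip_width: 0.598
grasp_force: 0.0
```

Emit:
apply_moves --deltas '[{"slide": [0.0, 0.0, 0.8], "turn": [0.0, 0.0, 0.0], "gripper": 0.6}, {"slide": [0.0, 0.0, 0.6], "turn": [0.0, 0.0, 0.0], "gripper": 0.6}, {"slide": [0.0, 0.0, 0.0], "turn": [0.0, 0.0, 0.0], "gripper": 0.6}, {"slide": [0.0, 0.0, 0.0], "turn": [0.0, 0.0, 0.0], "gripper": 0.6}]'

```text
time: 8.82
ee_pos: [458.8, 273.1, 156.5]
tool_rot: [[-0.903, 0.431, -0.001], [0.431, 0.903, -0.002], [-0.0, -0.002, -1.0]]
contact_force: [0.5, 0.5, 1.2]
grip_width: 0.6
grasp_force: 0.0
```

Emit:
apply_moves --deltas '[{"slide": [0.45, 0.31, 0.0], "turn": [0.0, 0.0, 0.0], "gripper": 0.6}, {"slide": [0.0, 0.0, 0.6], "turn": [0.0, 0.0, 0.0], "gripper": 0.6}, {"slide": [0.0, 0.0, 0.7], "turn": [0.0, 0.0, 0.0], "gripper": 0.6}, {"slide": [0.0, 0.0, 0.0], "turn": [0.0, 0.0, 0.0], "gripper": 0.6}, {"slide": [0.0, 0.0, 0.0], "turn": [0.0, 0.0, 0.0], "gripper": 0.6}]'

```text
time: 9.23
ee_pos: [452.1, 285.9, 125.1]
tool_rot: [[-0.903, 0.43, 0.0], [0.43, 0.903, -0.001], [-0.001, -0.0, -1.0]]
contact_force: [0.6, 0.0, -0.1]
grip_width: 0.603
grasp_force: 0.0
```

```bash
python3 - <<'E'
from h import *
shot('w4'); s=status.get_obs()
k=np.load('pics/w4.npz')
def proj(P):
    q=H[:,:3].T@(k['R'].T@(np.array(P)-k['p'])-H[:,3]); return (W['cx']+W['fx']*q[0]/q[2],W['cy']+W['fx']*q[1]/q[2])
print(proj([452,285,87]),proj([452,281,87]),toolmove(s,[452,285,63]))
E
```

```text
9.2333 [452.1 285.9 125.1]
(np.float64(284.8976807791426), np.float64(239.06827984613813)) (np.float64(278.36036302015907), np.float64(241.98055246249672)) [-0.004 -0.057  2.502]
```

View pics/w4.png

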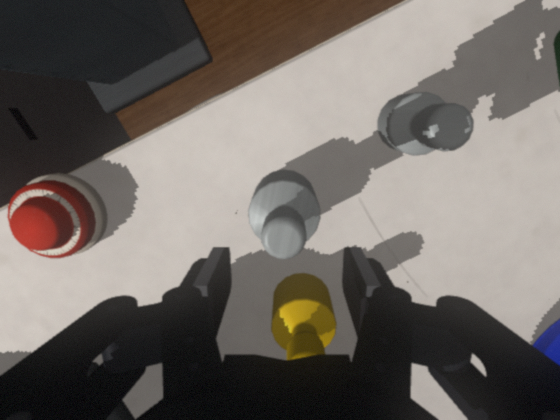

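The medium knob's top is at (285,238), right where (452,285) projects. I'll descend and grip it.

Emit:
apply_moves --deltas '[{"slide": [0.0, 0.0, 0.6], "turn": [0.0, 0.0, 0.0], "gripper": 0.6}, {"slide": [0.0, 0.0, 0.8], "turn": [0.0, 0.0, 0.0], "gripper": 0.6}, {"slide": [0.0, 0.0, 0.7], "turn": [0.0, 0.0, 0.0], "gripper": 0.6}, {"slide": [0.0, 0.0, 0.36], "turn": [0.0, 0.0, 0.0], "gripper": 0.6}, {"slide": [0.0, 0.0, 0.0], "turn": [0.0, 0.0, 0.0], "gripper": 0.5}]'

```text
time: 9.7
ee_pos: [451.3, 286.2, 62.5]
tool_rot: [[-0.903, 0.429, -0.001], [0.429, 0.903, -0.001], [0.0, -0.001, -1.0]]
contact_force: [-0.6, -0.4, -0.5]
grip_width: 0.504
grasp_force: 0.0
```

Emit:
apply_moves --deltas '[{"slide": [0.0, 0.0, 0.0], "turn": [0.0, 0.0, 0.0], "gripper": 0.4}, {"slide": [0.0, 0.0, 0.0], "turn": [0.0, 0.0, 0.0], "gripper": 0.3}, {"slide": [0.0, 0.0, 0.0], "turn": [0.0, 0.0, 0.0], "gripper": 0.2}, {"slide": [0.0, 0.0, 0.0], "turn": [0.0, 0.0, 0.0], "gripper": 0.1}, {"slide": [0.0, 0.0, 0.0], "turn": [0.0, 0.0, 0.0], "gripper": 0.1}]'

```text
time: 10.12
ee_pos: [452.0, 286.8, 64.0]
tool_rot: [[-0.903, 0.429, 0.002], [0.429, 0.903, 0.001], [-0.001, 0.001, -1.0]]
contact_force: [0.0, -0.6, 6.7]
grip_width: 0.291
grasp_force: 39.7
```

Emit:
apply_moves --deltas '[{"slide": [0.0, 0.0, -0.4], "turn": [0.0, 0.0, 0.0], "gripper": 0.1}, {"slide": [0.0, 0.0, -0.9], "turn": [0.0, 0.0, 0.0], "gripper": 0.1}, {"slide": [0.0, 0.0, -0.9], "turn": [0.0, 0.0, 0.0], "gripper": 0.1}, {"slide": [0.0, 0.0, -0.9], "turn": [0.0, 0.0, 0.0], "gripper": 0.1}, {"slide": [0.0, 0.0, -0.9], "turn": [0.0, 0.0, 0.0], "gripper": 0.1}]'

```text
time: 10.53
ee_pos: [451.0, 286.6, 164.5]
tool_rot: [[-0.904, 0.428, -0.0], [0.428, 0.904, 0.0], [0.0, -0.0, -1.0]]
contact_force: [-0.2, -0.9, -2.2]
grip_width: 0.289
grasp_force: 39.6
```

Emit:
apply_moves --deltas '[{"slide": [0.0, 0.0, -0.9], "turn": [0.0, 0.0, 0.0], "gripper": 0.1}, {"slide": [0.0, 0.0, -0.9], "turn": [0.0, 0.0, 0.0], "gripper": 0.1}, {"slide": [0.0, 0.0, -0.9], "turn": [0.0, 0.0, 0.0], "gripper": 0.1}, {"slide": [0.0, 0.0, 0.0], "turn": [0.0, 0.0, 0.0], "gripper": 0.1}]'

```text
time: 10.87
ee_pos: [453.1, 288.3, 235.1]
tool_rot: [[-0.904, 0.428, 0.007], [0.428, 0.904, 0.005], [-0.004, 0.007, -1.0]]
contact_force: [-0.6, 0.3, -0.4]
grip_width: 0.288
grasp_force: 39.8
```

```bash
python3 - <<'E'
from h import *
# knob of large weight in pan: top3 crop centre (545,132)/4; scene3 crop (254,68)/4
t=(250+(545-400)/4,160+132/4); sc=(230+254/4,180+62/4)
print(t,sc,tri([ray_fixed(S,sc),ray_fixed(T,t)]),atz(ray_fixed(T,t),208))
# pan rim centre, L on: scene x 47..328,y 68..292 ; top x 413..632,y 73..292
print(tri([ray_fixed(S,(230+188/4,180+180/4)),ray_fixed(T,(250+(522-400)/4,160+182.5/4))]))
s=status.get_obs(); print(s['time'],s['ee_pos'].round(1),s['grip_width'],toolmove(s,[538,109,s['ee_pos'][2]]))
E
```

```text
(286.25, 193.0) (293.5, 195.5) (array([598.2,  78.9, 203.9]), [1.8, 1.8]) [596.2  79.7 208. ]
(array([568.5,  93.6, 107.6]), [0.2, 0.2])
10.8667 [453.1 288.3 235.1] 0.2875145148996443 [-6.142 -5.027 -0.015]
```

Emit:
apply_moves --deltas '[{"slide": [-0.4, -0.3, 0.0], "turn": [0.0, 0.0, 0.0], "gripper": 0.1}, {"slide": [-0.8, -0.65, 0.0], "turn": [0.0, 0.0, 0.0], "gripper": 0.1}, {"slide": [-0.8, -0.65, 0.0], "turn": [0.0, 0.0, 0.0], "gripper": 0.1}, {"slide": [-0.8, -0.65, 0.0], "turn": [0.0, 0.0, 0.0], "gripper": 0.1}, {"slide": [-0.8, -0.65, 0.0], "turn": [0.0, 0.0, 0.0], "gripper": 0.1}]'

```text
time: 11.28
ee_pos: [501.1, 179.8, 229.1]
tool_rot: [[-0.903, 0.429, -0.003], [0.429, 0.903, -0.002], [0.002, -0.003, -1.0]]
contact_force: [1.1, 0.3, -2.3]
grip_width: 0.29
grasp_force: 39.7
```

Emit:
apply_moves --deltas '[{"slide": [-0.8, -0.65, 0.0], "turn": [0.0, 0.0, 0.0], "gripper": 0.1}, {"slide": [-0.7, -0.6, 0.0], "turn": [0.0, 0.0, 0.0], "gripper": 0.1}, {"slide": [-0.5, -0.4, 0.0], "turn": [0.0, 0.0, 0.0], "gripper": 0.1}, {"slide": [0.0, 0.0, 0.0], "turn": [0.0, 0.0, 0.0], "gripper": 0.1}, {"slide": [0.0, 0.0, 0.0], "turn": [0.0, 0.0, 0.0], "gripper": 0.1}]'

```text
time: 11.7
ee_pos: [528.5, 121.6, 229.2]
tool_rot: [[-0.902, 0.431, -0.003], [0.431, 0.902, -0.001], [0.002, -0.003, -1.0]]
contact_force: [-0.4, 0.0, -2.0]
grip_width: 0.296
grasp_force: 39.7
```

```bash
python3 - <<'E'
from h import *
s=status.get_obs(); print(s['time'],s['ee_pos'].round(1),toolmove(s,[538,109,178]))
E
```

```text
11.7 [528.5 121.6 229.2] [-0.563 -0.287  2.048]
```

Emit:
apply_moves --deltas '[{"slide": [-0.3, -0.15, 0.0], "turn": [0.0, 0.0, 0.0], "gripper": 0.1}, {"slide": [-0.26, -0.14, 0.0], "turn": [0.0, 0.0, 0.0], "gripper": 0.1}, {"slide": [0.0, 0.0, 0.3], "turn": [0.0, 0.0, 0.0], "gripper": 0.1}, {"slide": [0.0, 0.0, 0.4], "turn": [0.0, 0.0, 0.0], "gripper": 0.1}, {"slide": [0.0, 0.0, 0.0], "turn": [0.0, 0.0, 0.0], "gripper": 0.1}]'

```text
time: 12.12
ee_pos: [537.0, 111.3, 210.8]
tool_rot: [[-0.904, 0.428, -0.004], [0.428, 0.904, -0.001], [0.003, -0.003, -1.0]]
contact_force: [-0.7, -0.0, -2.1]
grip_width: 0.291
grasp_force: 39.6
```

Emit:
apply_moves --deltas '[{"slide": [0.0, 0.0, 0.4], "turn": [0.0, 0.0, 0.0], "gripper": 0.1}, {"slide": [0.0, 0.0, 0.4], "turn": [0.0, 0.0, 0.0], "gripper": 0.1}, {"slide": [0.0, 0.0, 0.3], "turn": [0.0, 0.0, 0.0], "gripper": 0.1}, {"slide": [0.0, 0.0, 0.0], "turn": [0.0, 0.0, 0.0], "gripper": 0.1}, {"slide": [0.0, 0.0, 0.0], "turn": [0.0, 0.0, 0.0], "gripper": 0.1}]'

```text
time: 12.53
ee_pos: [538.2, 111.4, 184.8]
tool_rot: [[-0.904, 0.428, -0.001], [0.428, 0.904, -0.0], [0.001, -0.001, -1.0]]
contact_force: [-0.1, -1.1, -0.7]
grip_width: 0.288
grasp_force: 39.7
```

```bash
python3 - <<'E'
from h import *
for i in range(2): s=status.get_obs(); print(s['ee_pos'].round(1),s['contact_force'].round(1)); 
shot('w5'); cv2.imwrite('pics/scene5.png',viewer.camera('scene')['image'][:,:,::-1])
a=cv2.resize(cv2.imread('pics/w5.png'),(480,360)); b=cv2.resize(cv2.imread('pics/scene5.png')[160:340,230:390],(320,360),interpolation=cv2.INTER_CUBIC); cv2.imwrite('pics/v5.png',np.hstack([a,b]))
E
```

```text
[538.2 111.4 184.8] [-0.1 -1.1 -0.7]
[538.2 111.4 184.8] [-0.1 -1.1 -0.7]
12.5333 [538.2 111.4 184.8]
```

View pics/v5.png

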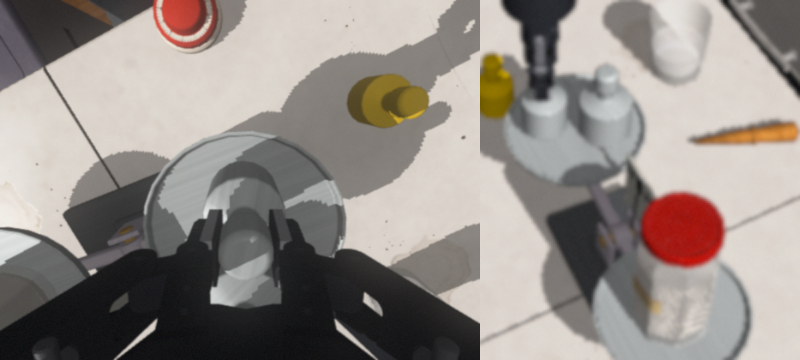

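The medium weight hangs over the near side of the pan, at (245,210) in the wrist half and (545,115) in the scene half. It is clear of the large weight at (605,115) and inside the rim, so I'll lower it slowly.

Emit:
apply_moves --deltas '[{"slide": [0.0, 0.0, 0.06], "turn": [0.0, 0.0, 0.0], "gripper": 0.1}, {"slide": [0.0, 0.0, 0.06], "turn": [0.0, 0.0, 0.0], "gripper": 0.1}, {"slide": [0.0, 0.0, 0.06], "turn": [0.0, 0.0, 0.0], "gripper": 0.1}, {"slide": [0.0, 0.0, 0.04], "turn": [0.0, 0.0, 0.0], "gripper": 0.1}, {"slide": [0.0, 0.0, 0.0], "turn": [0.0, 0.0, 0.0], "gripper": 0.1}]'

```text
time: 13.05
ee_pos: [538.5, 111.3, 179.9]
tool_rot: [[-0.904, 0.428, -0.0], [0.428, 0.904, -0.0], [0.0, -0.0, -1.0]]
contact_force: [-0.8, 0.3, -2.6]
grip_width: 0.289
grasp_force: 39.7
```

Emit:
apply_moves --deltas '[{"slide": [0.0, 0.0, 0.04], "turn": [0.0, 0.0, 0.0], "gripper": 0.1}, {"slide": [0.0, 0.0, 0.04], "turn": [0.0, 0.0, 0.0], "gripper": 0.1}, {"slide": [0.0, 0.0, 0.04], "turn": [0.0, 0.0, 0.0], "gripper": 0.1}, {"slide": [0.0, 0.0, 0.0], "turn": [0.0, 0.0, 0.0], "gripper": 0.1}]'

```text
time: 13.38
ee_pos: [538.5, 111.4, 176.8]
tool_rot: [[-0.904, 0.428, -0.0], [0.428, 0.904, -0.0], [0.0, -0.0, -1.0]]
contact_force: [0.0, -0.3, -1.7]
grip_width: 0.288
grasp_force: 39.7
```

Emit:
apply_moves --deltas '[{"slide": [0.0, 0.0, 0.04], "turn": [0.0, 0.0, 0.0], "gripper": 0.1}, {"slide": [0.0, 0.0, 0.04], "turn": [0.0, 0.0, 0.0], "gripper": 0.1}, {"slide": [0.0, 0.0, 0.04], "turn": [0.0, 0.0, 0.0], "gripper": 0.1}, {"slide": [0.0, 0.0, 0.0], "turn": [0.0, 0.0, 0.0], "gripper": 0.1}]'

```text
time: 13.72
ee_pos: [538.5, 111.3, 173.8]
tool_rot: [[-0.904, 0.428, -0.0], [0.428, 0.904, -0.0], [0.0, -0.0, -1.0]]
contact_force: [-0.4, 0.8, -2.3]
grip_width: 0.289
grasp_force: 39.7
```

Emit:
apply_moves --deltas '[{"slide": [0.0, 0.0, 0.04], "turn": [0.0, 0.0, 0.0], "gripper": 0.1}, {"slide": [0.0, 0.0, 0.04], "turn": [0.0, 0.0, 0.0], "gripper": 0.1}, {"slide": [0.0, 0.0, 0.04], "turn": [0.0, 0.0, 0.0], "gripper": 0.1}, {"slide": [0.0, 0.0, 0.0], "turn": [0.0, 0.0, 0.0], "gripper": 0.1}]'

```text
time: 14.05
ee_pos: [538.6, 111.4, 170.9]
tool_rot: [[-0.904, 0.428, -0.0], [0.428, 0.904, 0.0], [0.0, -0.0, -1.0]]
contact_force: [-0.3, -0.0, -1.4]
grip_width: 0.29
grasp_force: 39.8
```

```bash
python3 - <<'E'
from h import *
for i in range(5):
    viewer.camera('scene'); s=status.get_obs(); print(s['ee_pos'].round(1),s['contact_force'].round(1))
E
```

```text
[538.6 111.4 170.9] [-0.1  0.6 -1.2]
[538.6 111.4 171. ] [ 0.3  0.8 -1.3]
[538.6 111.4 171. ] [ 0.5  0.2 -2.1]
[538.6 111.4 171. ] [ 0.3 -1.4 -2.3]
[538.6 111.4 171.1] [-0.1  0.1 -2.1]
```

No contact yet at a foot height of 107 mm, so the pan sits lower than I thought. Before going on I'll measure how far the jar has risen, using image registration against the start picture.

```bash
cat >> h.py <<'E'
def pf(P,c): return cv2.projectPoints(np.array([P],float),c['rvec'],np.array(c['tvec']),np.array([[c['fx'],0,c['cx']],[0,c['fx'],c['cy']],[0,0,1]]),None)[0].ravel()
def rise():
    for n,f0,C,box in (('scene','pics/scene0.png',S,(300,255,360,300)),('scene','pics/scene0.png',S,(310,280,350,335)),('top','pics/top0.png',T,(352,190,388,226))):
        new=viewer.camera(n)['image'][:,:,::-1]; old=cv2.imread(f0); x0,y0,x1,y1=box
        up=4; t=cv2.resize(old[y0:y1,x0:x1],None,fx=up,fy=up,interpolation=cv2.INTER_CUBIC); m=8
        w=cv2.resize(np.ascontiguousarray(new[y0-3*m:y1+3*m,x0-3*m:x1+3*m]),None,fx=up,fy=up,interpolation=cv2.INTER_CUBIC)
        q=cv2.matchTemplate(w,t,cv2.TM_CCOEFF_NORMED); _,v,_,l=cv2.minMaxLoc(q); sh=np.array(l)/up-3*m
        zc=220 if y1-y0<50 else 150
        g=(pf([554,-138,zc+10],C)-pf([554,-138,zc-10],C))/20
        print(n,'corr',round(v,3),'shift',sh,'px/mm',g.round(3),'dz',round(float(sh@g/(g@g)),1))
E
python3 -c "
from h import *
rise()"
```

```text
scene corr 0.981 shift [ 1.25 -3.5 ] px/mm [ 0.042 -0.311] dz 11.6
scene corr 0.997 shift [ 1.25 -3.5 ] px/mm [ 0.037 -0.278] dz 13.0
top corr 0.972 shift [ 2.25 -0.25] px/mm [ 0.082 -0.018] dz 26.7
```

```bash
cat >> h.py <<'E'
def tilt(shS,shT,x=554):
    for C,sh,zc in ((S,shS,154),(T,shT,154)):
        P=lambda th:pf([x,-20-120*np.cos(th),96-120*np.sin(th)+zc],C)
        ths=np.arange(-.2,.22,.005); e=[np.linalg.norm(P(t)-P(.22)-sh) for t in ths]
        b=int(np.argmin(e)); print('theta',ths[b].round(3),'err px',round(e[b],2),'diff g',round(ths[b]/.00069),'pred',[(t,(P(t)-P(.22)).round(2).tolist()) for t in (.069,.138)])
E
python3 -c "
from h import *
tilt([1.25,-3.5],[2.25,-.25])"
```

```text
theta 0.1 err px 0.05 diff g 145 pred [(0.069, [1.53, -4.61]), (0.138, [0.92, -2.33])]
theta 0.09 err px 0.05 diff g 130 pred [(0.069, [2.52, -0.34]), (0.138, [1.48, -0.19])]
```

Emit:
apply_moves --deltas '[{"slide": [0.0, 0.0, -0.1], "turn": [0.0, 0.0, 0.0], "gripper": 0.1}, {"slide": [0.0, 0.0, -0.4], "turn": [0.0, 0.0, 0.0], "gripper": 0.1}, {"slide": [0.0, 0.0, -0.8], "turn": [0.0, 0.0, 0.0], "gripper": 0.1}, {"slide": [0.0, 0.0, -0.8], "turn": [0.0, 0.0, 0.0], "gripper": 0.1}, {"slide": [0.0, 0.0, -0.5], "turn": [0.0, 0.0, 0.0], "gripper": 0.1}]'

```text
time: 14.87
ee_pos: [539.5, 111.7, 238.7]
tool_rot: [[-0.904, 0.429, 0.003], [0.429, 0.904, 0.001], [-0.002, 0.002, -1.0]]
contact_force: [-0.2, -0.2, -2.1]
grip_width: 0.293
grasp_force: 39.7
```

Emit:
apply_moves --deltas '[{"slide": [0.0, 0.0, 0.0], "turn": [0.0, 0.0, 0.0], "gripper": 0.1}, {"slide": [0.0, 0.0, 0.0], "turn": [0.0, 0.0, 0.0], "gripper": 0.1}, {"slide": [0.0, 0.0, 0.0], "turn": [0.0, 0.0, 0.0], "gripper": 0.1}, {"slide": [0.0, 0.0, 0.0], "turn": [0.0, 0.0, 0.0], "gripper": 0.1}, {"slide": [0.0, 0.0, 0.0], "turn": [0.0, 0.0, 0.0], "gripper": 0.1}]'

```text
time: 15.28
ee_pos: [538.0, 111.2, 235.1]
tool_rot: [[-0.904, 0.428, -0.002], [0.428, 0.904, -0.0], [0.002, -0.001, -1.0]]
contact_force: [0.2, 0.1, -2.4]
grip_width: 0.29
grasp_force: 39.7
```

Emit:
apply_moves --deltas '[{"slide": [0.0, 0.0, 0.0], "turn": [0.0, 0.0, 0.0], "gripper": 0.1}, {"slide": [0.0, 0.0, 0.0], "turn": [0.0, 0.0, 0.0], "gripper": 0.1}, {"slide": [0.0, 0.0, 0.0], "turn": [0.0, 0.0, 0.0], "gripper": 0.1}, {"slide": [0.0, 0.0, 0.0], "turn": [0.0, 0.0, 0.0], "gripper": 0.1}, {"slide": [0.0, 0.0, 0.0], "turn": [0.0, 0.0, 0.0], "gripper": 0.1}]'

```text
time: 15.7
ee_pos: [538.6, 111.4, 236.0]
tool_rot: [[-0.904, 0.428, -0.0], [0.428, 0.904, 0.0], [0.0, 0.0, -1.0]]
contact_force: [-0.4, 0.7, -1.4]
grip_width: 0.289
grasp_force: 39.7
```

```bash
cat >> h.py <<'E'
def ecc():
    out={}
    for n,f0,C,box in (('scene','pics/scene0.png',S,(304,256,356,296)),('top','pics/top0.png',T,(354,190,388,224))):
        x0,y0,x1,y1=box; new=viewer.camera(n)['image'][:,:,::-1].astype(np.float32); old=cv2.imread(f0).astype(np.float32)
        red=lambda i:cv2.GaussianBlur(i[:,:,2]-i[:,:,1],(0,0),.8)   # lid redness
        o,w=red(old),red(new); msk=(np.clip(o,0,None)); 
        def cen(i):
            k=np.clip(i[y0-10:y1+10,x0-10:x1+10]-25,0,60); yy,xx=np.mgrid[:k.shape[0],:k.shape[1]]; return np.array([(k*xx).sum(),(k*yy).sum()])/k.sum()
        out[n]=(cen(w)-cen(o)).round(2)
    print(out); tilt(out['scene'],out['top'])
E
python3 -c "
from h import *
s=status.get_obs(); print(s['time'],s['ee_pos'],s['contact_force']); rise(); ecc()"
```

```text
15.7 [538.63177685 111.37072303 235.96964816] [-0.38558106  0.66139444 -1.41343893]
scene corr 0.984 shift [ 1. -3.] px/mm [ 0.042 -0.311] dz 9.9
scene corr 0.997 shift [ 1.25 -3.  ] px/mm [ 0.037 -0.278] dz 11.2
top corr 0.974 shift [ 2.   -0.25] px/mm [ 0.082 -0.018] dz 23.8
{'scene': array([ 1.23, -3.34]), 'top': array([ 2.05, -0.21])}
theta 0.105 err px 0.04 diff g 152 pred [(0.069, [1.53, -4.61]), (0.138, [0.92, -2.33])]
theta 0.105 err px 0.07 diff g 152 pred [(0.069, [2.52, -0.34]), (0.138, [1.48, -0.19])]
```

The free tilt is about 0.105 rad, which puts the jar at about 450 g. With 300+200 g it should settle near -0.03 rad, inside the mark. I'll place the medium weight, then check the pointer closely.

Emit:
apply_moves --deltas '[{"slide": [0.0, 0.0, 0.4], "turn": [0.0, 0.0, 0.0], "gripper": 0.1}, {"slide": [0.0, 0.0, 0.7], "turn": [0.0, 0.0, 0.0], "gripper": 0.1}, {"slide": [0.0, 0.0, 0.7], "turn": [0.0, 0.0, 0.0], "gripper": 0.1}, {"slide": [0.0, 0.0, 0.5], "turn": [0.0, 0.0, 0.0], "gripper": 0.1}, {"slide": [0.0, 0.0, 0.2], "turn": [0.0, 0.0, 0.0], "gripper": 0.1}]'

```text
time: 16.37
ee_pos: [537.3, 111.0, 171.2]
tool_rot: [[-0.904, 0.428, -0.004], [0.428, 0.904, -0.001], [0.003, -0.002, -1.0]]
contact_force: [-0.2, -1.0, -2.1]
grip_width: 0.289
grasp_force: 39.7
```

Emit:
apply_moves --deltas '[{"slide": [0.0, 0.0, 0.04], "turn": [0.0, 0.0, 0.0], "gripper": 0.1}, {"slide": [0.0, 0.0, 0.04], "turn": [0.0, 0.0, 0.0], "gripper": 0.1}, {"slide": [0.0, 0.0, 0.04], "turn": [0.0, 0.0, 0.0], "gripper": 0.1}, {"slide": [0.0, 0.0, 0.04], "turn": [0.0, 0.0, 0.0], "gripper": 0.1}, {"slide": [0.0, 0.0, 0.04], "turn": [0.0, 0.0, 0.0], "gripper": 0.1}]'

```text
time: 16.78
ee_pos: [539.2, 111.6, 169.2]
tool_rot: [[-0.904, 0.428, 0.002], [0.428, 0.904, 0.001], [-0.001, 0.001, -1.0]]
contact_force: [-0.0, 0.5, -0.8]
grip_width: 0.296
grasp_force: 39.6
```

Emit:
apply_moves --deltas '[{"slide": [0.0, 0.0, 0.04], "turn": [0.0, 0.0, 0.0], "gripper": 0.1}, {"slide": [0.0, 0.0, 0.04], "turn": [0.0, 0.0, 0.0], "gripper": 0.1}, {"slide": [0.0, 0.0, 0.04], "turn": [0.0, 0.0, 0.0], "gripper": 0.1}, {"slide": [0.0, 0.0, 0.04], "turn": [0.0, 0.0, 0.0], "gripper": 0.1}, {"slide": [0.0, 0.0, 0.04], "turn": [0.0, 0.0, 0.0], "gripper": 0.1}]'

```text
time: 17.2
ee_pos: [538.9, 111.6, 163.6]
tool_rot: [[-0.904, 0.428, 0.001], [0.428, 0.904, 0.0], [-0.0, 0.001, -1.0]]
contact_force: [0.9, 1.7, -1.0]
grip_width: 0.288
grasp_force: 39.7
```

Emit:
apply_moves --deltas '[{"slide": [0.0, 0.0, 0.04], "turn": [0.0, 0.0, 0.0], "gripper": 0.1}, {"slide": [0.0, 0.0, 0.04], "turn": [0.0, 0.0, 0.0], "gripper": 0.1}, {"slide": [0.0, 0.0, 0.0], "turn": [0.0, 0.0, 0.0], "gripper": 0.1}]'

```text
time: 17.45
ee_pos: [538.6, 111.4, 161.4]
tool_rot: [[-0.904, 0.428, -0.0], [0.428, 0.904, 0.0], [0.0, 0.0, -1.0]]
contact_force: [0.5, 0.7, -1.0]
grip_width: 0.291
grasp_force: 39.7
```

```bash
python3 - <<'E'
from h import *
for i in range(6):
    viewer.camera('scene'); s=status.get_obs(); print(s['ee_pos'].round(1),s['contact_force'].round(1))
E
```

```text
[538.6 111.4 161.4] [ 0.3  0.7 -0. ]
[538.7 111.3 161.5] [ 0.9  0.8 -0.7]
[538.6 111.4 161.5] [ 0.3  0.9 -0.3]
[538.7 111.4 161.6] [ 0.6  1.  -1. ]
[538.6 111.4 161.6] [-0.2  0.1 -0.1]
[538.7 111.3 161.6] [ 1.   0.3 -0.5]
```

Emit:
apply_moves --deltas '[{"slide": [0.0, 0.0, 0.04], "turn": [0.0, 0.0, 0.0], "gripper": 0.1}, {"slide": [0.0, 0.0, 0.04], "turn": [0.0, 0.0, 0.0], "gripper": 0.1}, {"slide": [0.0, 0.0, 0.04], "turn": [0.0, 0.0, 0.0], "gripper": 0.1}, {"slide": [0.0, 0.0, 0.0], "turn": [0.0, 0.0, 0.0], "gripper": 0.1}, {"slide": [0.0, 0.0, 0.0], "turn": [0.0, 0.0, 0.0], "gripper": 0.1}]'

```text
time: 18.17
ee_pos: [538.6, 111.3, 158.5]
tool_rot: [[-0.904, 0.428, -0.0], [0.428, 0.904, -0.0], [0.0, -0.0, -1.0]]
contact_force: [0.8, 0.8, -0.0]
grip_width: 0.287
grasp_force: 39.8
```

Emit:
apply_moves --deltas '[{"slide": [0.0, 0.0, 0.0], "turn": [0.0, 0.0, 0.0], "gripper": 0.29}, {"slide": [0.0, 0.0, 0.0], "turn": [0.0, 0.0, 0.0], "gripper": 0.32}, {"slide": [0.0, 0.0, 0.0], "turn": [0.0, 0.0, 0.0], "gripper": 0.36}, {"slide": [0.0, 0.0, 0.0], "turn": [0.0, 0.0, 0.0], "gripper": 0.42}, {"slide": [0.0, 0.0, 0.0], "turn": [0.0, 0.0, 0.0], "gripper": 0.46}]'

```text
time: 18.58
ee_pos: [538.6, 111.3, 158.5]
tool_rot: [[-0.904, 0.429, -0.0], [0.429, 0.904, -0.0], [0.0, -0.0, -1.0]]
contact_force: [-0.1, -0.3, 0.7]
grip_width: 0.461
grasp_force: 0.0
```

Emit:
apply_moves --deltas '[{"slide": [0.0, 0.0, -0.2], "turn": [0.0, 0.0, 0.0], "gripper": 0.46}, {"slide": [0.0, 0.0, -0.6], "turn": [0.0, 0.0, 0.0], "gripper": 0.46}, {"slide": [0.0, 0.0, -0.9], "turn": [0.0, 0.0, 0.0], "gripper": 0.46}, {"slide": [0.0, 0.0, -0.9], "turn": [0.0, 0.0, 0.0], "gripper": 0.46}, {"slide": [0.0, 0.0, -0.6], "turn": [0.0, 0.0, 0.0], "gripper": 0.46}]'

```text
time: 19.0
ee_pos: [539.3, 111.6, 240.8]
tool_rot: [[-0.904, 0.428, 0.002], [0.428, 0.904, 0.001], [-0.002, 0.002, -1.0]]
contact_force: [0.4, -0.1, -0.1]
grip_width: 0.462
grasp_force: 0.0
```

Emit:
apply_moves --deltas '[{"slide": [0.5, 0.0, -0.9], "turn": [0.0, 0.0, 0.0], "gripper": 0.46}, {"slide": [1.0, 0.0, -0.9], "turn": [0.0, 0.0, 0.0], "gripper": 0.46}, {"slide": [1.0, -0.4, 0.0], "turn": [0.0, 0.0, 0.0], "gripper": 0.46}, {"slide": [1.0, -0.4, 0.0], "turn": [0.0, 0.0, 0.0], "gripper": 0.46}, {"slide": [0.0, 0.0, 0.0], "turn": [0.0, 0.0, 0.0], "gripper": 0.46}]'

```text
time: 19.42
ee_pos: [445.3, 130.9, 284.1]
tool_rot: [[-0.905, 0.425, -0.004], [0.425, 0.905, -0.002], [0.003, -0.003, -1.0]]
contact_force: [0.1, -0.5, 0.4]
grip_width: 0.458
grasp_force: 0.0
```

```bash
python3 - <<'E'
from h import *
s=status.get_obs(); print(s['time'],s['ee_pos'].round(1),s['contact_force'].round(1),s['joint_pos'].round(0)); rise(); ecc()
E
```

```text
19.4167 [445.3 130.9 284.1] [ 0.1 -0.5  0.4] [-10.  25. -17. 113.  10.  45.  31.]
scene corr 0.949 shift [ 2.25 -8.  ] px/mm [ 0.042 -0.311] dz 26.2
scene corr 0.994 shift [ 2.   -7.75] px/mm [ 0.037 -0.278] dz 28.4
top corr 0.968 shift [ 3.75 -0.5 ] px/mm [ 0.082 -0.018] dz 44.7
{'scene': array([ 2.16, -8.31]), 'top': array([ 3.86, -0.49])}
theta -0.03 err px 0.07 diff g -43 pred [(0.069, [1.53, -4.61]), (0.138, [0.92, -2.33])]
theta -0.05 err px 0.13 diff g -72 pred [(0.069, [2.52, -0.34]), (0.138, [1.48, -0.19])]
```

Emit:
apply_moves --deltas '[{"slide": [-0.6, -0.8, 0.0], "turn": [0.0, 0.0, 0.0], "gripper": 0.3}, {"slide": [-0.7, -0.9, 0.0], "turn": [0.0, 0.0, 0.0], "gripper": 0.1}, {"slide": [-0.7, -0.9, 0.0], "turn": [0.0, 0.0, 0.0], "gripper": 0.0}, {"slide": [-0.7, -0.9, 0.0], "turn": [0.0, 0.0, 0.0], "gripper": 0.0}, {"slide": [-0.6, -0.9, 0.0], "turn": [0.0, 0.0, 0.0], "gripper": 0.0}]'

```text
time: 20.08
ee_pos: [479.9, -5.9, 283.3]
tool_rot: [[-0.903, 0.43, 0.001], [0.43, 0.903, 0.0], [-0.001, 0.0, -1.0]]
contact_force: [0.5, -0.2, 0.7]
grip_width: 0.002
grasp_force: 0.0
```

Emit:
apply_moves --deltas '[{"slide": [-0.5, -0.7, 0.0], "turn": [0.0, 0.0, -0.1], "gripper": 0.0}, {"slide": [0.0, 0.0, 0.0], "turn": [0.0, 0.0, -0.15], "gripper": 0.0}, {"slide": [0.0, 0.0, 0.0], "turn": [0.0, 0.0, -0.15], "gripper": 0.0}, {"slide": [0.0, 0.0, 0.0], "turn": [0.0, 0.0, -0.15], "gripper": 0.0}, {"slide": [0.0, 0.0, 0.0], "turn": [0.0, 0.0, 0.0], "gripper": 0.0}]'

```text
time: 20.5
ee_pos: [483.1, -25.8, 283.2]
tool_rot: [[-1.0, 0.01, 0.0], [0.01, 1.0, 0.001], [-0.0, 0.001, -1.0]]
contact_force: [-0.6, -0.1, 1.2]
grip_width: -0.002
grasp_force: 0.0
```

Emit:
apply_moves --deltas '[{"slide": [0.0, 0.0, 0.5], "turn": [0.0, -0.1, 0.0], "gripper": 0.0}, {"slide": [0.0, 0.0, 0.5], "turn": [0.0, -0.14, 0.0], "gripper": 0.0}, {"slide": [0.0, 0.0, 0.5], "turn": [0.0, -0.14, 0.0], "gripper": 0.0}, {"slide": [0.0, 0.0, 0.5], "turn": [0.0, -0.14, 0.0], "gripper": 0.0}, {"slide": [0.0, 0.0, 0.0], "turn": [0.0, -0.14, 0.0], "gripper": 0.0}]'

```text
time: 20.92
ee_pos: [485.1, -37.8, 238.8]
tool_rot: [[-0.945, 0.029, 0.325], [0.016, 0.999, -0.042], [-0.326, -0.035, -0.945]]
contact_force: [-0.6, -0.4, -0.7]
grip_width: 0.003
grasp_force: 0.0
```

```bash
cat >> h.py <<'E'
def projw(name,P):
    k=np.load(f'pics/{name}.npz'); q=H[:,:3].T@(k['R'].T@(np.array(P)-k['p'])-H[:,3]); return (W['cx']+W['fx']*q[0]/q[2]).round(1),(W['cy']+W['fx']*q[1]/q[2]).round(1),q[2].round(0)
E
python3 - <<'E'
from h import *
shot('w6'); s=status.get_obs(); print(s['tool_rot'].round(3),s['contact_force'].round(1)); print(projw('w6',[568,-25,140]),projw('w6',[568,-58,154]),projw('w6',[568,8,154]))
E
```

```text
20.9167 [485.1 -37.8 238.8]
[[-0.946  0.028  0.323]
 [ 0.015  0.999 -0.044]
 [-0.324 -0.036 -0.945]] [-2.3  0.4 -1.3]
(np.float64(309.0), np.float64(253.7), np.float64(275.0)) (np.float64(267.7), np.float64(265.9), np.float64(265.0)) (np.float64(351.6), np.float64(266.2), np.float64(262.0))
```

Emit:
apply_moves --deltas '[{"slide": [0.0, 0.0, 0.0], "turn": [0.0, -0.1, 0.0], "gripper": 0.0}, {"slide": [0.0, 0.0, 0.0], "turn": [0.0, -0.1, 0.0], "gripper": 0.0}, {"slide": [0.0, 0.0, 0.0], "turn": [0.0, -0.1, 0.0], "gripper": 0.0}, {"slide": [0.0, 0.0, 0.0], "turn": [0.0, 0.0, 0.0], "gripper": 0.0}, {"slide": [0.0, 0.0, 0.0], "turn": [0.0, 0.0, 0.0], "gripper": 0.0}]'

```text
time: 21.38
ee_pos: [482.0, -46.3, 237.4]
tool_rot: [[-0.934, 0.035, 0.357], [0.011, 0.998, -0.069], [-0.358, -0.061, -0.932]]
contact_force: [1.0, 0.4, -1.3]
grip_width: 0.001
grasp_force: 0.0
```

```bash
python3 - <<'E'
from h import *
shot('w7'); s=status.get_obs(); print(s['tool_rot'].round(3),s['contact_force'].round(1),s['joint_pos'].round(0)); print(projw('w7',[568,-25,140]),projw('w7',[568,-58,154]),projw('w7',[568,8,154]))
E
```

```text
21.3833 [482.  -46.3 237.4]
[[-0.933  0.036  0.357]
 [ 0.012  0.998 -0.069]
 [-0.359 -0.061 -0.932]] [0.5 0.2 0.6] [  5.  25. -12. 133.  78.  11.   7.]
(np.float64(323.1), np.float64(252.7), np.float64(275.0)) (np.float64(282.0), np.float64(264.6), np.float64(266.0)) (np.float64(366.0), np.float64(266.3), np.float64(261.0))
```

```bash
python3 - <<'E'
from h import *
t=viewer.camera('top')['image'][:,:,::-1]; cv2.imwrite('pics/top7.png',t); sc=viewer.camera('scene')['image'][:,:,::-1]; cv2.imwrite('pics/scene7.png',sc)
a=cv2.imread('pics/w7.png')[200:300,250:400]; z=lambda i,w,h:cv2.resize(np.ascontiguousarray(i),(w,h),interpolation=cv2.INTER_CUBIC)
o=np.zeros((600,800,3),np.uint8); o[:400,:600]=z(a,600,400); o[:200,600:]=z(t[180:230,295:345],200,200); o[200:400,600:]=z(sc[205:305,245:345],200,200)
o[400:,:266]=z(cv2.imread('pics/w7.png'),266,200); o[400:,266:532]=z(sc,266,200); o[400:,532:798]=z(t,266,200); cv2.imwrite('pics/v7.png',o)
E
```

```text
(no output)
```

View pics/v7.png

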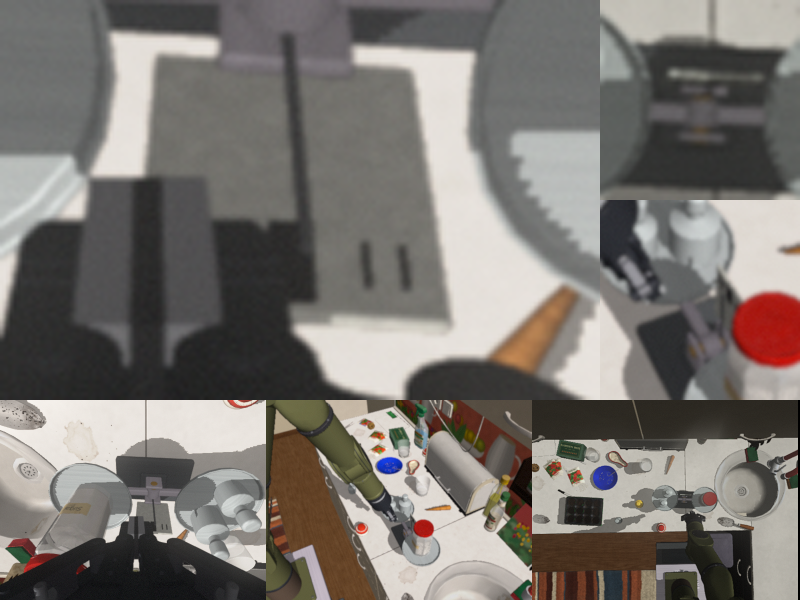

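The last view shows the plate, with image up being towards the robot. The pointer is a thin dark line from crop (288,35) to (310,300). The fine ticks are at (365,265) and (405,268), and my shut fingers partly hide the mark at about x 255–303. The pointer seems to straddle the mark's weights-side edge, so I'll open the fingers and measure that numerically.

Emit:
apply_moves --deltas '[{"slide": [0.0, 0.3, 0.0], "turn": [0.0, 0.0, 0.0], "gripper": 0.6}, {"slide": [0.0, 0.3, 0.0], "turn": [0.0, 0.0, 0.0], "gripper": 0.6}, {"slide": [0.0, 0.0, 0.0], "turn": [0.0, 0.0, 0.0], "gripper": 0.6}, {"slide": [0.0, 0.0, 0.0], "turn": [0.0, 0.0, 0.0], "gripper": 0.6}]'

```text
time: 21.87
ee_pos: [482.1, -30.7, 236.4]
tool_rot: [[-0.934, 0.033, 0.357], [0.009, 0.998, -0.069], [-0.358, -0.062, -0.932]]
contact_force: [-1.3, 0.3, -0.1]
grip_width: 0.568
grasp_force: 0.0
```

```bash
python3 - <<'E'
from h import *
shot('w8'); s=status.get_obs(); print(s['tool_rot'].round(3)); print(projw('w8',[580,-25,140]))
g=cv2.imread('pics/w8.png',0)
for y in range(244,290,2): print(y,' '.join('%3d'%v for v in g[y,286:372:2]))
E
```

```text
21.8667 [482.1 -30.7 236.4]
[[-0.934  0.034  0.357]
 [ 0.009  0.998 -0.07 ]
 [-0.358 -0.062 -0.932]]
(np.float64(304.0), np.float64(263.2), np.float64(282.0))
244 114 111 111 110 111 111 110 110 112 103  65  76 108 111 109 109 113 110 109 108 108 112 110 110 112 109 111 175 216 218 215 214 214 199 152  97  99 107 111 155 170 178 178
246 112 113 114 110 111 112 111 112 110 102  64  76 104 109 109 108 110 111 109 109 108 109 110 108 109 110 108 120 136 141 144 145 145 139 119  95  93 103 106 108 145 175 175
248 111 110 108 109 110 109 110 108 108 100  66  73 106 110 108 110 109 107 109 111 112 109 109 109 108 109  97  61  52  58  74  80  83  82  81  92  95  99 107 112 166 178 178
250 113 112 109 111 113 112 112 112 111 102  68  74 107 109 110 111 106 109 110 109 109 111 110 109 110 108  93  55  49  51  68  79  79  80  81  88  95  97 102 108 123 141 175
252 112 113 111 112 112 112 113 112 113 105  70  73 105 111 113 110 108 109 109 110 107 107 107 110 111 106  89  55  48  45  58  76  81  79  80  83 100  98 100 108 105 114 128
254 113 111 114 113 111 110 107 100 102 100  70  71 107 110 1
[... 2406 characters left out ...]
 221 221 222 221 206 116 207 219 214 213 212 213 212 210 213 211 200 197 192 195 200 204 204 198 196 184 116  60  60  58  55  51  49  49  48  51  55  74  79  78  78  81  77
284 221 220 221 222 209 120 208 218 219 220 218 218 216 217 217 218 216 217 216 215 216 217 218 213 213 203 129  63  59  61  56  53  51  48  45  48  53  68  93 100 102 101  98
286 219 218 220 222 211 126 210 219 219 220 217 218 216 218 218 217 215 216 218 217 216 217 218 218 219 213 140  64  61  58  59  56  48  48  46  50  54  88 140 150 148 137 103
288 217 219 219 220 211 126 211 219 219 218 219 219 218 218 218 216 218 218 219 218 217 218 218 218 219 214 149  66  60  59  57  58  53  48  47  52  56 100 148 149 135  94  53
```

```bash
python3 - <<'E'
from h import *
from scipy.optimize import fsolve
# plate x,y from mark: bottom edge row 255 (z129), top edge row 275 (z151), centre col 303.9
f=lambda v:[projw('w8',[v[0],v[1],140])[0]-303.9,projw('w8',[v[0],v[1],140])[1]-265]
P=lambda x,y,z:np.array(projw('w8',[x,y,z])[:2],float)
from scipy.optimize import least_squares
r_=least_squares(lambda v:np.r_[P(*v,129)-[304,255.2],P(*v,151)-[303.7,275.2]],[578,-25],diff_step=1e-2); x,y=r_.x; print('plate',x,y,r_.fun)
print('mark edges z140',P(x,y-5,140),P(x,y+5,140),'ticks',P(x,y+15,140),P(x,y-15,140))
for d in (3,5,8,12):
    for zp in (45,60,80):
        # angle from pointer centre seen at rows 244 (306.7) & 252 (306.85)
        th=[]
        for row,col in ((244,306.7),(252,306.85)):
            zz=np.arange(zp+5,156,.5); q=np.array([P(x-d,y,z) for z in zz]); z=np.interp(row,q[:,1],zz); c0=np.interp(row,q[:,1],q[:,0]); s=P(x-d,y+10,z)[0]-P(x-d,y,z)[0]
            th.append(round(float((col-c0)/s*10/(z-zp)),4)); 
        print(d,zp,'z',round(float(z),1),th)
E
```

```text
plate 582.1197872340425 -25.083333333333325 [ 0.1  0.3 -0.1 -0.3]
mark edges z140 [298.  264.8] [309.8 265. ] ticks [321.6 265.3] [286.3 264.5]
3 45 z 127.6 [0.0295, 0.0289]
3 60 z 127.6 [0.0372, 0.0354]
3 80 z 127.6 [0.057, 0.0502]
5 45 z 129.6 [0.0284, 0.028]
5 60 z 129.6 [0.0355, 0.034]
5 80 z 129.6 [0.0534, 0.0478]
8 45 z 132.6 [0.0279, 0.0276]
8 60 z 132.6 [0.0346, 0.0333]
8 80 z 132.6 [0.0507, 0.0459]
12 45 z 136.6 [0.0271, 0.0268]
12 60 z 136.6 [0.0332, 0.0321]
12 80 z 136.6 [0.0473, 0.0434]
```

The pointer tilt fits -0.028 rad (2.7 mm off the mark's centre with a half-width of about 1.2 mm), so it is wholly inside the 10 mm mark. The jar comes out at about 459 g, which makes 300+200 g the best set. I'll retreat, check again and hand in.

Emit:
apply_moves --deltas '[{"slide": [0.0, 0.0, -0.5], "turn": [0.0, 0.0, 0.0], "gripper": 0.6}, {"slide": [0.0, 0.0, -0.8], "turn": [0.0, 0.0, 0.0], "gripper": 0.6}, {"slide": [0.0, 0.0, -0.8], "turn": [0.0, 0.0, 0.0], "gripper": 0.6}, {"slide": [0.0, 0.0, 0.0], "turn": [0.0, 0.0, 0.0], "gripper": 0.6}, {"slide": [0.0, 0.0, 0.0], "turn": [0.0, 0.0, 0.0], "gripper": 0.6}]'

```text
time: 22.33
ee_pos: [463.5, -28.3, 286.0]
tool_rot: [[-0.933, 0.036, 0.359], [0.011, 0.997, -0.07], [-0.36, -0.062, -0.931]]
contact_force: [0.6, -0.3, -0.5]
grip_width: 0.602
grasp_force: 0.0
```

```bash
python3 - <<'E'
from h import *
from workcell import order
s=status.get_obs(); print(s['time'],s['ee_pos'].round(1),s['contact_force'].round(1)); ecc()
print(order.sign_off())
E
```

```text
22.3333 [463.5 -28.3 286. ] [ 0.6 -0.3 -0.5]
{'scene': array([ 2.16, -8.31]), 'top': array([ 3.82, -0.45])}
theta -0.03 err px 0.07 diff g -43 pred [(0.069, [1.53, -4.61]), (0.138, [0.92, -2.33])]
theta -0.045 err px 0.16 diff g -65 pred [(0.069, [2.52, -0.34]), (0.138, [1.48, -0.19])]
the job is handed in; nothing more can be done
None
```

I handed the job in with the 300 g and 200 g weights standing in the pan. The beam settled at about -0.03 rad, and the close wrist-camera view put the pointer wholly inside the black mark; a coarser top-camera estimate (-0.045 rad) would put it just past the edge.

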